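# Crank the stand's support leg down onto its foot plate

### The arm

A 6-joint arm with a two-finger parallel gripper is mounted at the origin on a cart in front of the work surface, level with it; the furniture and walls round the work are solid. World frame = base frame: x ahead of the robot, y to its left, z up, the work surface at z = 0. Lengths are in mm, angles in rad, forces in N, time in s.
With the tool pointing down it reaches from about 350 to 925 mm from the base axis. Payload 6.4 kg.
Tool frame: the origin (TCP) lies at the very end of the fingers, on their centre line; the grasp point (between the pads) lies 19 mm behind it; z points along the fingers, y is the line along which they close (so a half turn about z gives the same grasp; the last joint's range is limited). The gripper opens to 85 mm and grips with 20 to 120 N. Pads are 22 mm wide; open, the fingers measure 114 mm over their backs; the gripper's body (76 mm by 85 mm) begins 54 mm behind the grasp point. The pads swing forward as they close: fully open they stand 13 mm farther back than shut.
Start: joints at [1.09, 0.245, 1.558, -0, 1.339, -0.174], TCP at [196.303, 619.66, 210.79] pointing down, gripper open.
Joint ranges: [-3.13, 3.13], [-1.02, 2.26], [0.13, 2.54], [-0.95, 4.09], [0.21, 2.88], [-2.74, 2.74]. Speed limits (rad/s): [2.57, 2.57, 3.14, 3.14, 3.14, 3.14].

### API

Orientations are given as a rotation vector (axis times angle).
In Python, from workcell import arm gives the robot as it stands.
- The arm moves only by the tool drive_tool, never from a script. Its argument "commands" is a list of rows, each an object of numbers: "tx", "ty", "tz": the shift along the tool's x, y, z in mm; "turn": the turn about the tool's z in rad; "claw": the finger opening in mm, from 0 to 85.4. In form: [{"tx": .., "ty": .., "tz": .., "turn": .., "claw": ..}, ...]. A call has 1 to 20 rows; each row is the pose to reach, as a shift and turn from the pose commanded when the call began, along the tool's axes at that moment; what a row does not reach only later rows make up. A row lasts 1/12 s, in which the tool goes at most 41.7 mm and 7.16 degrees, less where a joint would pass 70% of its speed; a pose out of reach is approached as far as the arm can. A call with a gripper value outside its range is refused whole. The fingers move at their own pace and stop on an object; "newtons" is the grip in N (left out, the last holds). Time passes only in rows, so rows that repeat a pose let the fingers close. It gives the time, the measured TCP pose, the force, the opening and the grip force at its end, in the units of the state.
- arm.state(): the state, without advancing time (a new reading comes with each control period).
- arm.get_image(name): name is "scene" or "top"; returns a dict with "frame" (384x512x3 uint8, blue, green, red), "fx", "fy", "cx", "cy" (pixels), "camera_from_world" (4x4, takes a point from world to camera coordinates). Camera axes: x right, y down, z forward; pixel columns grow to the right and rows downward; lengths in mm; the calibration is good to about 2 mm. A picture is of the moment at which its call begins. There is no depth.
- arm.hand_in(): hands the job in; it is judged then, once.
The state is a dict: "time_s": time; "joints": joint angles; "qvel": joint speeds; "tau": joint torques, N m; "eef_pos": TCP position; "eef_rot": TCP orientation; "ft_force": force on the tool from outside, world axes, zero at the start; "wrist_torque": the same for the moment, N m; "finger_gap": finger opening in mm; "grip_force": force on a finger pad.
Only numpy, scipy, OpenCV 4.12 (cv2) and the standard library are available. Lean on these libraries where they do the work, as an engineer would, in place of code of your own. Each camera call takes 0.05 s, during which the arm holds its last target. There are 200 camera calls.

### The job

Slide the loose foot plate under the support leg of the instrument stand, then wind the crank clockwise (seen from above) until the foot bears firmly on the plate. Go by feel: the foot has loose play, so after it first touches, the crank still turns easily; stop once the load at the grip has risen to about one and a half times its free-running value, and never force it on towards double. Leave the plate centred under the foot, let go, and leave everything else on the bench undisturbed.

Things in the scene. Friction and masses are not known exactly. Their poses are not given: they have to be found in the camera images.
- crank_axis (a point): On the crank's vertical axis, 210 mm above the bench, over the front leg of a fixed aluminium instrument stand; x axis points back along the stand. Platform: top 122 mm up, 160 mm wide, reaching 190 mm behind the axis; two columns 165 mm behind; a beaker on it, rim 197 mm up, centre 148 mm from the axis. Leg tube and gear head, up to 52 mm square, fill heights 72 to 172 mm
- handle (a point): Middle of the crank's upright black round grip: 16 mm diameter, 46 mm tall (187 to 234 mm above the bench, this point at 210 mm), 50 mm off the crank axis. It spins freely on its pin, so a gripper can hold it from above and carry it round the axis without turning. The steel crank arm lies just below it
- crank (a joint): Turn of the crank, rad, growing clockwise from above; stop at 15.6. One turn lowers the leg 20 mm. With the leg free it takes about 8 N at the grip to turn; it stays where left. Each 16 N on the foot adds about 1 N at the grip. Once the foot's play is used up a rubber cushion takes the load: about 75 N more on the foot (nearly 5 N at the grip) per radian
- foot: Foot of the support leg: flat dark steel square of 36 mm on the crank axis, origin at the centre of its underside, 26 to 53 mm above the bench at first. Its length is preset and it hangs with 0 to 7 mm of loose play; both differ and cannot be seen. After touching it is pushed back with only about 4 N until the play is used up; only then does it bear load
- plate: Loose steel foot plate, 0.3 kg, on the bench: a square of 68 mm, 16 mm thick, with a flat tongue (22 mm wide, 6 mm thick) that runs along its own -x to an upright grip tab. Origin at the centre of the square's underside, x axis from tab to square. The foot must stand on the middle of the square
- plate_tab (a point): On the plate's upright grip tab, 30 mm above the plate's underside, 135 mm from the square's centre along the plate's -x. The tab is 14 mm along the plate's x, 26 mm along its y and 46 mm tall
- vial: Bystander: small glass vial, 32 mm diameter, 66 mm tall, origin under its centre
- carton: Bystander: small brown carton, 91 x 69 x 51 mm, origin under its centre
- clock: Bystander: bench timer, 44 x 68 x 55 mm, origin under its centre
- brush: Bystander: dust brush, 36 x 197 x 12 mm, lying on the bench, origin under its centre
Things that resemble listed ones, but are neither listed nor needed, are in the scene too. Of the things shaped like the plate, the steel one is meant.

How it is judged:
By the outcome, as a careful person would: the job done as asked, in the order asked, and still so for the second after the job is handed in, with the robot touching nothing.
It also fails if it takes over 72 s, if anything falls off the work surface, if the arm or the gripper's body presses on something with over 40 N, if the wrist force passes 120 N, or if a joint passes its speed limit or range.

## Working session

There is one attempt and no reset: what is moved stays moved. The work goes in short steps, Python scripts to look and compute and a tool call to move; the robot and the scene stay as the last step left them, time stands still between calls to the robot, and variables do not carry over. Pictures are saved under pics/ and viewed, at most 12 in all, crops included, and the job is handed in when it is done.

Besides the shell and the picture viewer there is one more tool, called after "Emit:" as name(argument=value, ...), one argument or row to a line, values as JSON. drive_tool: Moves the arm, as the interface text tells. Its arguments: {"type":"object","properties":{"commands":{"type":"array"},"newtons":{"type":"number"}},"required":["commands"]}

```bash
mkdir -p pics; cat > h.py <<'E'
import numpy as np, cv2
from workcell import arm
def snap(n,f):
    d=arm.get_image(n); cv2.imwrite('pics/'+f,d['frame']); np.savez('pics/'+f+'.npz',**{k:np.array(v) for k,v in d.items()}); return d
def ray(d,u,v,z):
    M=np.array(d['camera_from_world']);R=M[:3,:3];t=M[:3,3]
    c=-R.T@t; r=R.T@np.array([(u-d['cx'])/d['fx'],(v-d['cy'])/d['fy'],1])
    return c+r*(z-c[2])/r[2]
def proj(d,p):
    M=np.array(d['camera_from_world']); q=M[:3,:3]@np.array(p)+M[:3,3]
    return np.array([d['fx']*q[0]/q[2]+d['cx'],d['fy']*q[1]/q[2]+d['cy']])
E
python3 - <<'E'
from h import *
for n in('scene','top'):
    d=snap(n,n+'0.png'); M=np.array(d['camera_from_world']); print(n,d['fx'],-M[:3,:3].T@M[:3,3],M[2,:3])
    cv2.imwrite('pics/'+n+'0b.png',cv2.resize(d['frame'],(800,600),interpolation=cv2.INTER_CUBIC))
print(arm.state())
E
```

```text
scene 448.98207706635907 [-257.62060586 -879.62919733  775.22187402] [ 0.59032594  0.65085499 -0.47739195]
top 498.8688094290847 [ 348.68493225  -34.74276983 1986.76596829] [ 0.10069845  0.0147339  -0.99480789]
{'time_s': 0.1, 'joints': array([ 1.08990173e+00,  2.45760856e-01,  1.55891441e+00, -8.75336915e-06,
        1.33867746e+00, -1.74095066e-01]), 'qvel': array([-0.00033258, -0.00278807, -0.00345005, -0.00187455, -0.00081683,
       -0.0001737 ]), 'tau': array([-6.04439829e-04, -4.30667567e+01, -3.27130795e+01, -1.30636245e-04,
        2.77279534e-03, -5.14051521e-06]), 'eef_pos': array([196.04535969, 619.16314496, 209.76791892]), 'eef_rot': array([-4.79943174e-01, -3.10414976e+00,  2.62160587e-03]), 'ft_force': array([ 0.40738456, -0.47617179, -0.1986227 ]), 'wrist_torque': array([ 0.02315163, -0.00709892, -0.03282356]), 'grip_force': 0.0, 'finger_gap': 85.62377231102512}
```

View pics/scene0b.png

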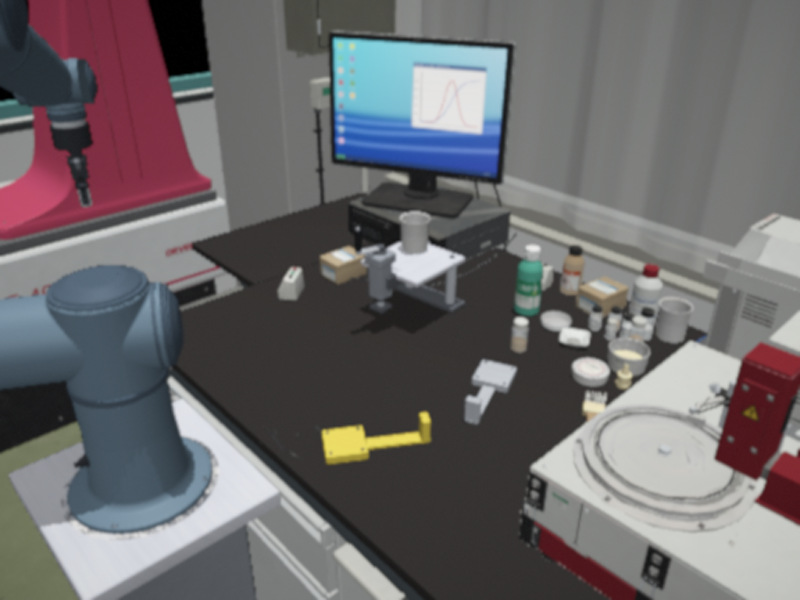

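View pics/top0b.png

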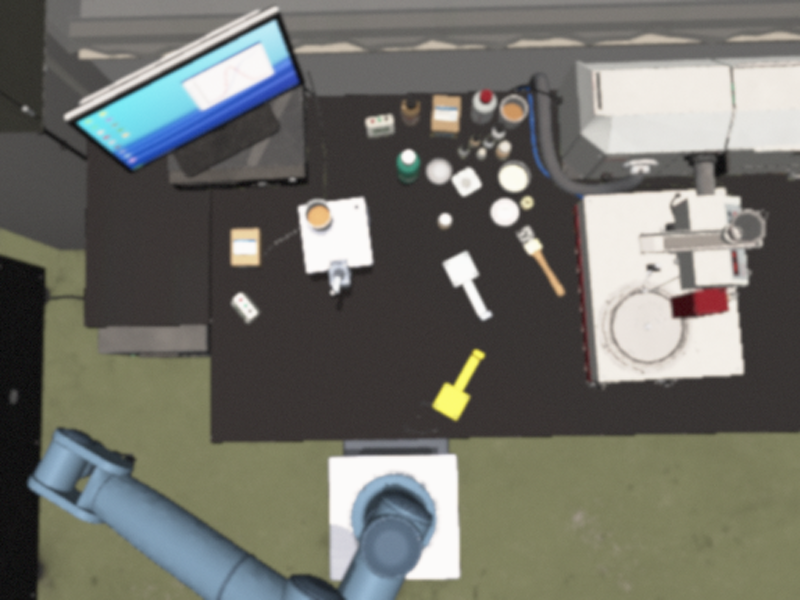

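The scene picture shows two things shaped like the plate. The steel one is at (495,375) with its tab at (473,405); the yellow one is at (345,443). In the top picture the steel square is at (462,268) with its tab at (487,315), and the yellow one is at (452,400). The steel one is meant. The stand is at about (337,240) in the top picture, with the crank near (338,275). I'll check both in a close crop.

```bash
python3 - <<'E'
from h import *
t=cv2.imread('pics/top0.png');s=cv2.imread('pics/scene0.png')
def c(im,x,y,w,h,k): return cv2.resize(im[y:y+h,x:x+w],None,fx=k,fy=k,interpolation=cv2.INTER_CUBIC)
a=np.hstack([c(t,185,120,66,50,6),c(t,275,155,66,50,6)])
b=np.hstack([c(s,220,130,66,50,6),c(s,285,222,66,50,6)])
cv2.imwrite('pics/crop1.png',np.vstack([a,b])); print(a.shape)
E
```

```text
(300, 792, 3)
```

View pics/crop1.png

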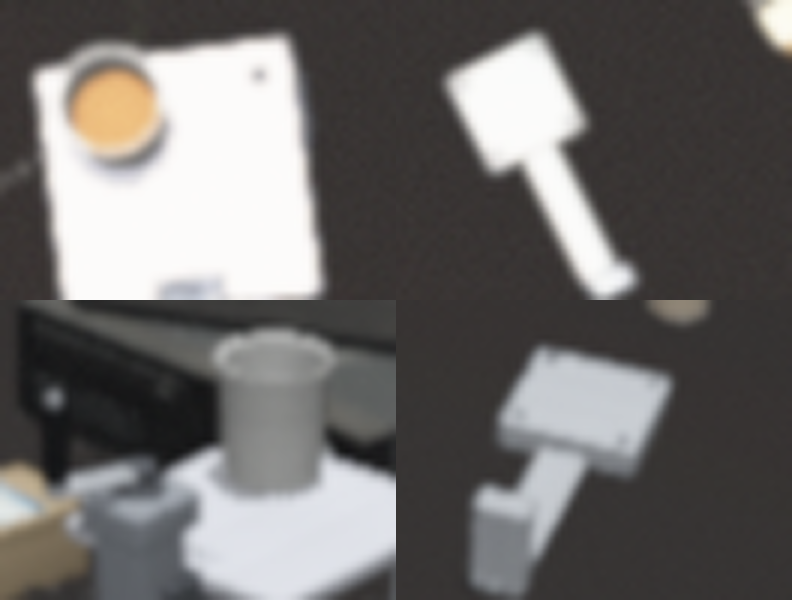

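```bash
python3 - <<'E'
from h import *
t=cv2.imread('pics/top0.png');s=cv2.imread('pics/scene0.png')
def c(im,x,y,w,h,k): return cv2.resize(im[y:y+h,x:x+w],None,fx=k,fy=k,interpolation=cv2.INTER_CUBIC)
a=cv2.convertScaleAbs(np.hstack([c(t,195,155,40,50,10),c(s,220,150,40,50,10)]),alpha=1.3,beta=10)
cv2.imwrite('pics/crop2.png',a)
d=dict(np.load('pics/top0.png.npz'))
P=[ray(d,275+(x-396+.5)/6-.5,155+(y+.5)/6-.5,z)[:2] for x,y,z in [(445,82,16),(540,32,16),(588,127,16),(493,175,16),(617,277,46)]]
print(np.round(P,1)); P=np.array(P); print(P[:4].mean(0), [np.linalg.norm(P[i]-P[(i+1)%4]) for i in range(4)]); v=P[:4].mean(0)-P[4]; print(np.linalg.norm(v),np.arctan2(v[1],v[0]))
print([np.arctan2(*(P[j]-P[i])[::-1]) for i,j in((2,1),(3,0),(1,0),(2,3))])
E
```

```text
[[ 631.4 -137.8]
 [ 663.6 -201.8]
 [ 599.2 -231.7]
 [ 568.6 -167.9]
 [ 496.9 -244.4]]
[ 615.721886   -184.80821296] [np.float64(71.581422646447), np.float64(70.91805801584077), np.float64(70.71043224104889), np.float64(69.64227481401294)]
132.88204617930663 0.4646641403537888
[np.float64(0.43431422082613225), np.float64(0.44641631100622337), np.float64(2.0361268173303846), np.float64(2.0183897379296885)]
```

View pics/crop2.png

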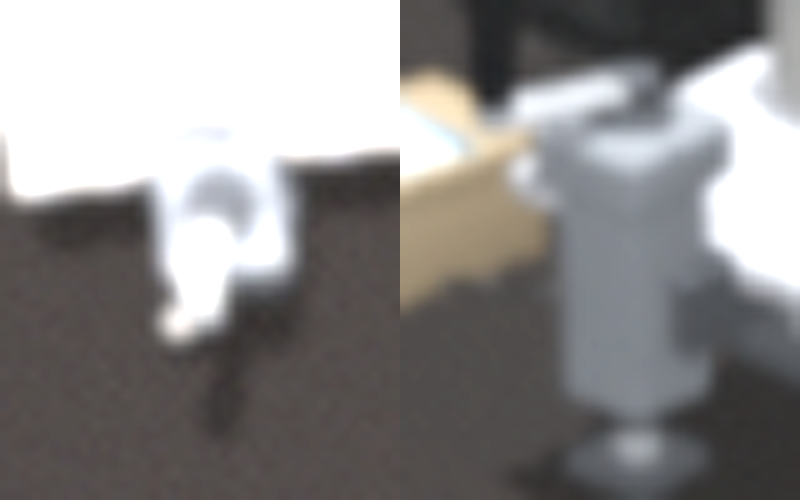

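```bash
python3 - <<'E'
from h import *
d=dict(np.load('pics/top0.png.npz'));s=dict(np.load('pics/scene0.png.npz'))
C=np.array([ray(d,u-.4,v-.4,122) for u,v in [(190.8,131.7),(233.3,125.8),(238.8,169.7),(196,174.6)]])
print(C.round(1)); print([np.linalg.norm(C[i]-C[(i+1)%4]) for i in range(4)])
x=(C[0]+C[1]-C[2]-C[3]); x/=np.linalg.norm(x); print('yaw',np.arctan2(x[1],x[0]))
A=(C[0]+C[1])/2-190*x; print('axis',A)
for h in(172,180,210,234): print(h,(proj(d,[A[0],A[1],h])-[195,155])*10+5,(proj(s,[A[0],A[1],h])-[220,150])*10+[405,5])
# foot
for h in (30,50,72):print(h,(proj(s,[A[0],A[1],h])-[220,150])*10+[405,5])
for a in np.arange(0,6.28,np.pi/4):
  p=A[:2]+50*np.array([np.cos(a),np.sin(a)])
  print(round(a,2),[(np.r_[(proj(d,[*p,h])-[195,155])*10+5,(proj(s,[*p,h])-[220,150])*10+[405,5]]).round() for h in(187,234)])
for nm,(u,v),h in[('dark disc',(220,195),234),('dark disc187',(220,195),187),('white end',(185,325),187),('white end',(185,325),234)]: print(nm,ray(d,195+u/10-.5,155+v/10-.5,h))
E
```

```text
[[766.2 215.4 122. ]
 [785.2  53.  122. ]
 [616.   35.  122. ]
 [601.  197.  122. ]]
[np.float64(163.49707693362512), np.float64(170.17177281761988), np.float64(162.7019924083326), np.float64(166.27340060482393)]
yaw 0.1081101470457043
axis [586.84051712 113.65800836 122.        ]
172 [220.88437574 212.24916442] [628.66189958 116.39176287]
180 [219.058741   209.43993765] [628.45089737  93.53549086]
210 [212.06832751 198.6833189 ] [627.64949357   6.72548414]
234 [206.30625314 189.81682807] [626.99659343 -63.99824603]
30 [632.2284818  502.73261401]
50 [631.7457659  450.44365405]
72 [631.20758821 392.14694003]
0.0 [array([216.,  71., 745.,  31.]), array([ 204.,   50.,  746., -104.])]
0.79 [array([119., 113., 640.,  11.]), array([ 106.,   93.,  639., -124.])]
1.57 [array([ 80., 210., 528.,  26.]), array([  66.,  193.,  525., -109.])]
2.36 [array([122., 306., 471.,  69.]), array([108., 291., 468., -68.])]
3.14 [array([219., 344., 506., 117.]), array([208., 330., 503., -22.])]
3.93 [array([316., 301., 616., 140.]), array([307., 287., 614.,  -0.])]
4.71 [array([355., 204., 733., 123.]), array([347., 187., 734., -17.])]
5.5 [array([313., 109., 786.,  78.]), array([304.,  89., 787., -60.])]
dark disc [584.87791534 108.81960575 234.        ]
dark disc187 [591.21137366 112.66919649 187.        ]
white end [543.8761019  126.03397629 187.        ]
white end [538.77878084 121.83537092 234.        ]
```

```bash
python3 - <<'E'
from h import *
t=cv2.imread('pics/top0.png');s=cv2.imread('pics/scene0.png')
def c(im,x,y,w,h,k): return cv2.resize(im[y:y+h,x:x+w],None,fx=k,fy=k,interpolation=cv2.INTER_CUBIC)
a=np.hstack([c(t,203,170,25,25,16),c(s,220,135,25,25,16)])
a=(255*(a/255.)**.5).astype('uint8')
cv2.imwrite('pics/crop3.png',a)
E
```

```text
(no output)
```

View pics/crop3.png

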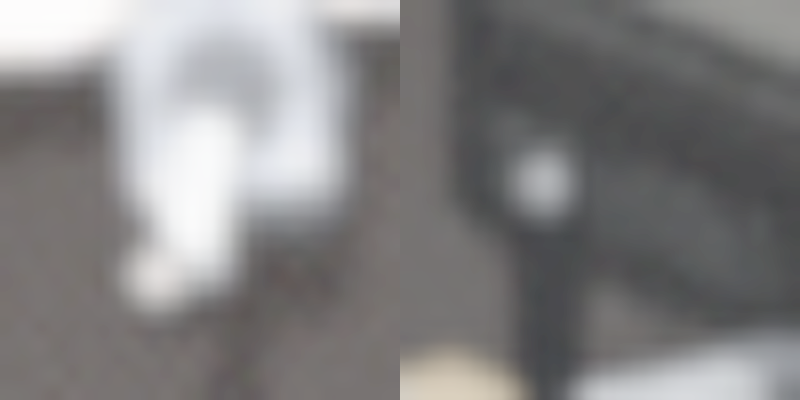

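```bash
python3 - <<'E'
from h import *
d=dict(np.load('pics/top0.png.npz'));s=dict(np.load('pics/scene0.png.npz'))
for h in(210,225,230,234,238): print(h,ray(d,212.2,186.7,h),ray(s,228.4,146.1,h))
# leg / gearhead sizes: plate tab in scene, crop1 offsets: tab top
for x,y,z in[(500,500,46),(503,418,16),(540,345,16),(672,378,16),(632,460,16)]:
  pass
for x,y,z in[(500,500-0,46),(497,418,16),(541,347,16),(673,378,16),(634,458,16)]:
  print(ray(s,285+(x-396+.5)/6-.5,222+(y-300+.5)/6-.5,z))
E
```

```text
210 [542.52668208 126.8385858  210.        ] [574.71268246 167.97342233 210.        ]
225 [540.89021093 125.47446673 225.        ] [552.62401269 140.17188099 225.        ]
230 [540.34472055 125.01976038 230.        ] [545.26112276 130.90470055 230.        ]
234 [539.90832824 124.65599529 234.        ] [539.37081082 123.49095619 234.        ]
238 [539.47193593 124.29223021 238.        ] [533.48049888 116.07721184 238.        ]
[ 493.32652572 -239.94904635   46.        ]
[ 572.02718763 -167.4634847    16.        ]
[ 634.90699744 -139.64076609   16.        ]
[ 663.42578385 -202.31531965   16.        ]
[ 596.62973531 -233.56312763   16.        ]
```

Two plates were candidates and I chose the steel one: square centre ≈(616,-185), yaw ≈0.45, tab ≈(495,-244), with both cameras agreeing. The handle triangulates to (540,124) at z = 234, as it should. The crank axis is at about (588.5,112), about 50 mm from the handle, which also fits. Next I'll go over the tab.

Emit:
drive_tool(
  commands=[
    {"tx":-545.5,"ty":-732.6,"tz":0,"turn":0.812,"claw":85},
    {"tx":-545.5,"ty":-732.6,"tz":0,"turn":0.812,"claw":85},
    {"tx":-545.5,"ty":-732.6,"tz":0,"turn":0.812,"claw":85},
    {"tx":-545.5,"ty":-732.6,"tz":0,"turn":0.812,"claw":85},
    {"tx":-545.5,"ty":-732.6,"tz":0,"turn":0.812,"claw":85},
    {"tx":-545.5,"ty":-732.6,"tz":0,"turn":0.812,"claw":85},
    {"tx":-545.5,"ty":-732.6,"tz":0,"turn":0.812,"claw":85},
    {"tx":-545.5,"ty":-732.6,"tz":0,"turn":0.812,"claw":85},
    {"tx":-545.5,"ty":-732.6,"tz":0,"turn":0.812,"claw":85},
    {"tx":-545.5,"ty":-732.6,"tz":0,"turn":0.812,"claw":85},
    {"tx":-545.5,"ty":-732.6,"tz":0,"turn":0.812,"claw":85},
    {"tx":-545.5,"ty":-732.6,"tz":0,"turn":0.812,"claw":85},
    {"tx":-545.5,"ty":-732.6,"tz":0,"turn":0.812,"claw":85},
    {"tx":-545.5,"ty":-732.6,"tz":0,"turn":0.812,"claw":85},
    {"tx":-545.5,"ty":-732.6,"tz":0,"turn":0.812,"claw":85},
    {"tx":-545.5,"ty":-732.6,"tz":0,"turn":0.812,"claw":85},
    {"tx":-545.5,"ty":-732.6,"tz":0,"turn":0.812,"claw":85},
    {"tx":-545.5,"ty":-732.6,"tz":0,"turn":0.812,"claw":85},
    {"tx":-545.5,"ty":-732.6,"tz":0,"turn":0.812,"claw":85},
    {"tx":-545.5,"ty":-732.6,"tz":0,"turn":0.812,"claw":85},
  ],
)

```text
time_s: 1.77
eef_pos: [468.8, -169.9, 210.4]
eef_rot: [-1.668, -2.662, -0.0]
ft_force: [2.0, 0.1, 0.4]
finger_gap: 85.1
grip_force: 0.0
```

```bash
cat >> h.py <<'E'
from scipy.spatial.transform import Rotation as Ro
def to(p,head=None):
    "tool-axis shift to world TCP point p, turn to make tool y head along head (mod pi)"
    s=arm.state(); R=Ro.from_rotvec(s['eef_rot']).as_matrix(); y=np.arctan2(R[1,1],R[0,1])
    t=0 if head is None else (y-head+np.pi/2)%np.pi-np.pi/2
    print('t',round(s['time_s'],2),'pos',s['eef_pos'].round(1),'head',round(y,3),'gap',round(s['finger_gap'],1),'F',s['ft_force'].round(1),'-> shift',(R.T@(np.array(p)-s['eef_pos'])).round(1),'turn',round(t,3))
E
python3 -c "
from h import *
to([494.8,-244.2,60],.452)"
```

```text
t 1.77 pos [ 468.8 -169.9  210.4] head 0.451 gap 85.1 F [2.  0.1 0.4] -> shift [-78.2  -9.  150.4] turn -0.001
```

Emit:
drive_tool(
  commands=[
    {"tx":-50,"ty":-6,"tz":0},
    {"tx":-50,"ty":-6,"tz":40},
    {"tx":-50,"ty":-6,"tz":80},
    {"tx":-50,"ty":-6,"tz":100},
    {"tx":-50,"ty":-6,"tz":100},
    {"tx":-50,"ty":-6,"tz":100},
  ],
)

```text
invalid input
```

```bash
python3 -c "
from h import *
to([494.8,-244.2,14],.452)"
```

```text
t 1.77 pos [ 468.8 -169.9  210.4] head 0.451 gap 85.1 F [2.  0.1 0.4] -> shift [-78.2  -9.  196.4] turn -0.001
```

All five keys are needed in every row.

Emit:
drive_tool(
  commands=[
    {"tx":-50,"ty":-6,"tz":0,"turn":0,"claw":85},
    {"tx":-50,"ty":-6,"tz":40,"turn":0,"claw":85},
    {"tx":-50,"ty":-6,"tz":80,"turn":0,"claw":85},
    {"tx":-50,"ty":-6,"tz":100,"turn":0,"claw":85},
    {"tx":-50,"ty":-6,"tz":100,"turn":0,"claw":85},
    {"tx":-50,"ty":-6,"tz":100,"turn":0,"claw":85},
  ],
)

```text
time_s: 2.27
eef_pos: [484.5, -214.9, 109.8]
eef_rot: [-1.666, -2.66, -0.0]
ft_force: [0.3, -0.5, 0.9]
finger_gap: 84.7
grip_force: 0.0
```

```bash
python3 -c "
from h import *
to([494.8,-244.2,14],.452)"
```

```text
t 2.27 pos [ 484.5 -214.9  109.8] head 0.452 gap 84.7 F [ 0.3 -0.5  0.9] -> shift [-31.1  -3.4  95.7] turn -0.0
```

Emit:
drive_tool(
  commands=[
    {"tx":-31,"ty":-3.4,"tz":30,"turn":0,"claw":85},
    {"tx":-31,"ty":-3.4,"tz":45,"turn":0,"claw":85},
    {"tx":-31,"ty":-3.4,"tz":70,"turn":0,"claw":85},
    {"tx":-31,"ty":-3.4,"tz":90,"turn":0,"claw":85},
    {"tx":-31,"ty":-3.4,"tz":95.7,"turn":0,"claw":85},
    {"tx":-31,"ty":-3.4,"tz":95.7,"turn":0,"claw":85},
    {"tx":-31,"ty":-3.4,"tz":95.7,"turn":0,"claw":85},
  ],
)

```text
time_s: 2.85
eef_pos: [497.3, -245.6, 17.3]
eef_rot: [1.665, 2.66, -0.001]
ft_force: [0.3, 1.1, 0.4]
finger_gap: 85.2
grip_force: 0.0
```

```bash
python3 - <<'E'
from h import *
to([494.8,-244.2,14],.452)
im=[]
for n in('top','scene'):
    d=snap(n,n+'1.png'); p=proj(d,[560,-215,20]).astype(int); f=d['frame'][p[1]-32:p[1]+32,p[0]-34:p[0]+34]; im.append(cv2.resize(f,None,fx=5.8,fy=5.8,interpolation=cv2.INTER_CUBIC))
cv2.imwrite('pics/crop4.png',np.hstack(im))
E
```

```text
t 2.85 pos [ 497.3 -245.6   17.3] head 0.452 gap 85.2 F [0.3 1.1 0.4] -> shift [ 2.4 -1.6  3.2] turn 0.0
```

View pics/crop4.png

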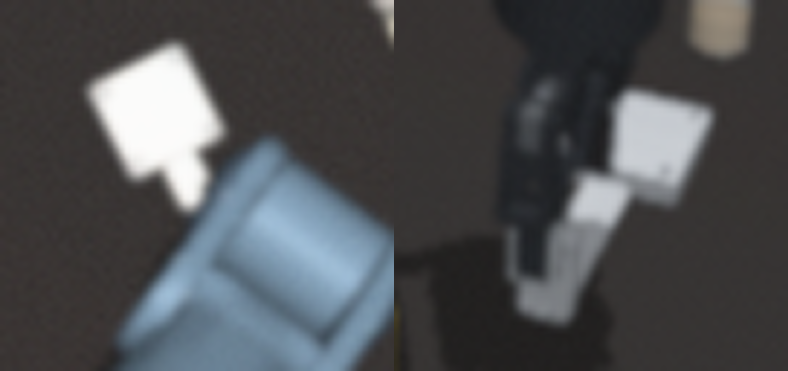

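The top view shows the wrist over the tab. The scene view shows the fingers straddling it (tab at about (560,270)), with the plate unmoved. I'll close on it now.

Emit:
drive_tool(
  commands=[
    {"tx":2.4,"ty":-1,"tz":3,"turn":0,"claw":60},
    {"tx":2.4,"ty":-1,"tz":3,"turn":0,"claw":40},
    {"tx":2.4,"ty":-1,"tz":3,"turn":0,"claw":20},
    {"tx":2.4,"ty":-1,"tz":3,"turn":0,"claw":5},
    {"tx":2.4,"ty":-1,"tz":3,"turn":0,"claw":5},
    {"tx":2.4,"ty":-1,"tz":3,"turn":0,"claw":5},
    {"tx":2.4,"ty":-1,"tz":3,"turn":0,"claw":5},
    {"tx":2.4,"ty":-1,"tz":3,"turn":0,"claw":5},
    {"tx":2.4,"ty":-1,"tz":3,"turn":0,"claw":5},
    {"tx":2.4,"ty":-1,"tz":3,"turn":0,"claw":5},
  ],
  newtons=50,
)

```text
time_s: 3.78
eef_pos: [494.5, -243.5, 12.6]
eef_rot: [1.667, 2.661, 0.0]
ft_force: [1.6, -0.4, 2.5]
finger_gap: 12.5
grip_force: 50.7
```

```bash
python3 - <<'E'
from h import *
c=np.array([588.5,112]);tab=c-135*np.array([np.cos(.452),np.sin(.452)])
print(tab); to([*tab,13],.452); to([480,-200,13],.452)
E
```

```text
[467.05732492  53.03664978]
t 3.78 pos [ 494.5 -243.5   12.6] head 0.452 gap 12.5 F [ 1.6 -0.4  2.5] -> shift [278.8 104.8  -0.7] turn -0.0
t 3.78 pos [ 494.5 -243.5   12.6] head 0.452 gap 12.5 F [ 1.6 -0.4  2.5] -> shift [45.4  6.  -0.5] turn -0.0
```

Emit:
drive_tool(
  commands=[
    {"tx":8,"ty":3,"tz":-0.5,"turn":0,"claw":5},
    {"tx":20,"ty":7.5,"tz":-0.5,"turn":0,"claw":5},
    {"tx":34,"ty":12.8,"tz":-0.5,"turn":0,"claw":5},
    {"tx":48,"ty":18,"tz":-0.5,"turn":0,"claw":5},
    {"tx":62,"ty":23.3,"tz":-0.5,"turn":0,"claw":5},
    {"tx":76,"ty":28.6,"tz":-0.5,"turn":0,"claw":5},
    {"tx":90,"ty":33.8,"tz":-0.5,"turn":0,"claw":5},
    {"tx":104,"ty":39.1,"tz":-0.5,"turn":0,"claw":5},
    {"tx":118,"ty":44.4,"tz":-0.5,"turn":0,"claw":5},
    {"tx":132,"ty":49.6,"tz":-0.5,"turn":0,"claw":5},
    {"tx":146,"ty":54.9,"tz":-0.5,"turn":0,"claw":5},
    {"tx":160,"ty":60.1,"tz":-0.5,"turn":0,"claw":5},
    {"tx":174,"ty":65.4,"tz":-0.5,"turn":0,"claw":5},
    {"tx":188,"ty":70.7,"tz":-0.5,"turn":0,"claw":5},
    {"tx":200,"ty":75.2,"tz":-0.5,"turn":0,"claw":5},
    {"tx":208,"ty":78.2,"tz":-0.5,"turn":0,"claw":5},
    {"tx":212,"ty":79.7,"tz":-0.5,"turn":0,"claw":5},
    {"tx":212,"ty":79.7,"tz":-0.5,"turn":0,"claw":5},
    {"tx":212,"ty":79.7,"tz":-0.5,"turn":0,"claw":5},
  ],
)

```text
time_s: 5.37
eef_pos: [472.5, -16.4, 12.6]
eef_rot: [-1.666, -2.661, -0.002]
ft_force: [-0.5, 3.6, 4.9]
finger_gap: 12.5
grip_force: 51.0
```

```bash
python3 - <<'E'
from h import *
c=np.array([588.5,112]);tab=c-135*np.array([np.cos(.452),np.sin(.452)])
to([*tab,13],.452)
im=[]
for n in('top','scene'):
    d=snap(n,n+'2.png'); p=proj(d,[580,60,60]).astype(int); f=d['frame'][p[1]-32:p[1]+32,p[0]-25:p[0]+25]; im.append(cv2.resize(f,None,fx=8,fy=8,interpolation=cv2.INTER_CUBIC)); print(n,p-[25,32])
a=np.hstack(im);a=(255*(a/255.)**.7).astype('uint8')
cv2.imwrite('pics/crop5.png',a)
E
```

```text
t 5.37 pos [472.5 -16.4  12.6] head 0.452 gap 12.5 F [-0.5  3.6  4.9] -> shift [64.8 25.4 -0.3] turn 0.0
top [207 148]
scene [226 166]
```

View pics/crop5.png

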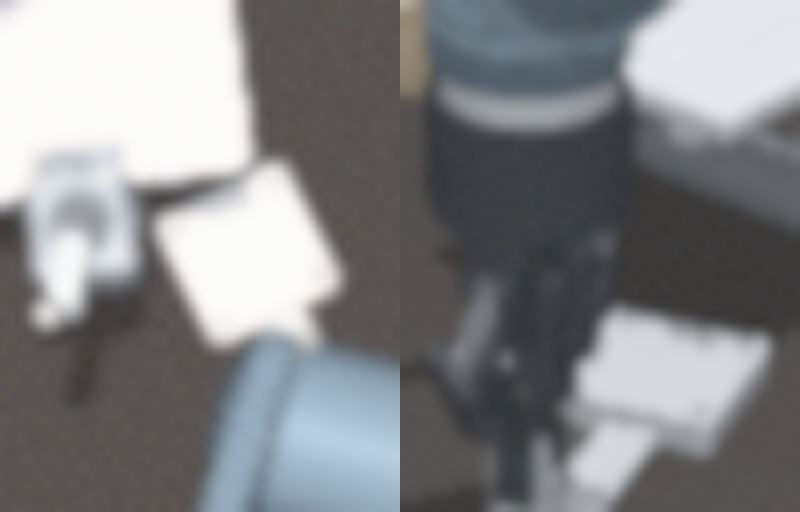

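```bash
python3 - <<'E'
from h import *
d=dict(np.load('pics/top2.png.npz'));s=dict(np.load('pics/scene2.png.npz'))
print('head ctr',ray(d,216.9,175.4,172),'hub',ray(d,207+82/8-.5,148+207/8-.5,187))
for z in(100,150,200,250,300,350): print(z,(proj(s,[472.5,-16.4,z])-[226,166])*8+[404,4],(proj(d,[472.5,-16.4,z])-[207,148])*8+4)
for (u,v) in [(240,345),(200,512),(265,335)]:
  print([ray(d,207+u/8-.5,148+v/8-.5,z).round()[:2] for z in(150,234,300)])
P=np.array([ray(d,207+u/8-.5,148+v/8-.5,16) for u,v in[(158,215),(280,158),(344,272),(212,347)]]);print(P.round(1),P.mean(0))
E
```

```text
head ctr [588.01735731 112.49684167 172.        ] hub [593.48645925 111.72693351 187.        ]
100 [530.57137801 342.97128341] [370.92522033 478.76834837]
150 [529.32320498 223.47701041] [369.72402043 471.68610523]
200 [528.02801893  99.48192922] [368.45607129 464.21031027]
250 [526.68311271 -29.27312863] [367.11565013 456.30722221]
300 [ 525.28556729 -163.06761912] [365.69636076 447.93912919]
350 [ 523.83223055 -302.20331053] [364.19103145 439.06374703]
[array([532.,  42.]), array([524.,  39.]), array([517.,  36.])]
[array([456.,  62.]), array([451.,  58.]), array([447.,  54.])]
[array([537.,  31.]), array([528.,  28.]), array([522.,  25.])]
[[611.9  87.8  16. ]
 [639.2  26.4  16. ]
 [581.2  -4.3  16. ]
 [545.2  62.   16. ]] [594.37501535  42.96773202  16.        ]
```

Emit:
drive_tool(
  commands=[
    {"tx":7,"ty":2.7,"tz":-0.3,"turn":0,"claw":5},
    {"tx":16,"ty":6.3,"tz":-0.3,"turn":0,"claw":5},
    {"tx":26,"ty":10.2,"tz":-0.3,"turn":0,"claw":5},
    {"tx":36,"ty":14.1,"tz":-0.3,"turn":0,"claw":5},
    {"tx":46,"ty":18,"tz":-0.3,"turn":0,"claw":5},
    {"tx":55,"ty":21.5,"tz":-0.3,"turn":0,"claw":5},
    {"tx":61,"ty":24,"tz":-0.3,"turn":0,"claw":5},
    {"tx":64.5,"ty":25.2,"tz":-0.3,"turn":0,"claw":5},
    {"tx":64.5,"ty":25.2,"tz":-0.3,"turn":0,"claw":5},
    {"tx":64.5,"ty":25.2,"tz":-0.3,"turn":0,"claw":5},
    {"tx":64.5,"ty":25.2,"tz":-0.3,"turn":0,"claw":5},
  ],
)

```text
time_s: 6.38
eef_pos: [467.4, 51.6, 12.8]
eef_rot: [-1.666, -2.663, -0.0]
ft_force: [0.4, 2.4, -1.6]
finger_gap: 12.7
grip_force: 50.2
```

```bash
python3 - <<'E'
from h import *
c=np.array([588.5,112]);tab=c-135*np.array([np.cos(.452),np.sin(.452)])
to([*tab,13],.452)
im=[]
for n in('top','scene'):
    d=snap(n,n+'3.png'); p=proj(d,[570,100,60]).astype(int); f=d['frame'][p[1]-25:p[1]+25,p[0]-25:p[0]+25]; im.append(cv2.resize(f,None,fx=8,fy=8,interpolation=cv2.INTER_CUBIC)); print(n,p-[25,25])
    for z in (16,45): print(z,(proj(d,[588.5,112,z])-(p-25))*8+4)
    print([((proj(d,[588.5+48*np.cos(.452+a),112+48*np.sin(.452+a),16])-(p-25))*8+4).round() for a in np.pi/4+np.arange(4)*np.pi/2])
a=np.hstack(im);a=(255*(a/255.)**.7).astype('uint8')
cv2.imwrite('pics/crop6.png',a)
E
```

```text
t 6.38 pos [467.4  51.6  12.8] head 0.453 gap 12.7 F [ 0.4  2.4 -1.6] -> shift [ 1.5  0.3 -0.2] turn 0.001
top [197 158]
16 [190.12823964 182.64164216]
45 [185.63091411 175.59710576]
[array([ 99., 153.]), array([160., 274.]), array([282., 212.]), array([220.,  92.])]
scene [216 170]
16 [223.62605554 271.32244058]
45 [223.12112851 211.03023526]
[array([183., 219.]), array([116., 294.]), array([267., 326.]), array([329., 250.])]
```

View pics/crop6.png

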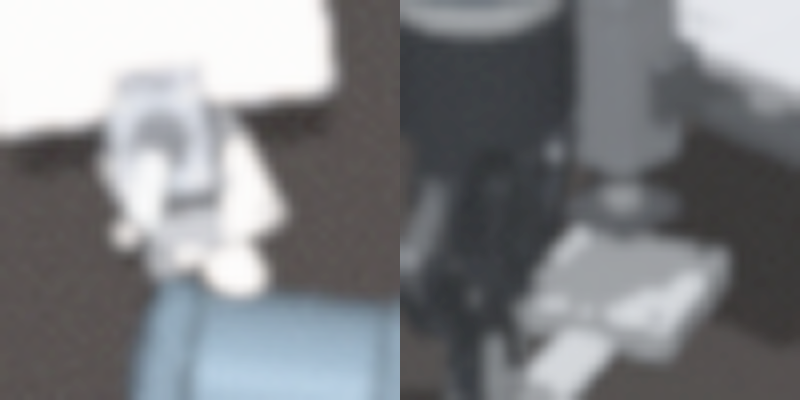

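Both views show the plate square under the foot. The scene corner at (729,250) lies where predicted, and the foot disc at (626,205) hangs over the middle. I'll release and lift.

Emit:
drive_tool(
  commands=[
    {"tx":0,"ty":0,"tz":0,"turn":0,"claw":25},
    {"tx":0,"ty":0,"tz":0,"turn":0,"claw":45},
    {"tx":0,"ty":0,"tz":0,"turn":0,"claw":50},
    {"tx":0,"ty":0,"tz":0,"turn":0,"claw":50},
    {"tx":0,"ty":0,"tz":-10,"turn":0,"claw":50},
    {"tx":0,"ty":0,"tz":-30,"turn":0,"claw":50},
    {"tx":0,"ty":0,"tz":-60,"turn":0,"claw":50},
    {"tx":0,"ty":0,"tz":-90,"turn":0,"claw":50},
    {"tx":0,"ty":0,"tz":-120,"turn":0,"claw":50},
    {"tx":0,"ty":0,"tz":-150,"turn":0,"claw":50},
    {"tx":0,"ty":0,"tz":-180,"turn":0,"claw":50},
    {"tx":0,"ty":0,"tz":-210,"turn":0,"claw":50},
    {"tx":0,"ty":0,"tz":-240,"turn":0,"claw":50},
    {"tx":0,"ty":0,"tz":-255,"turn":0,"claw":50},
    {"tx":0,"ty":0,"tz":-255,"turn":0,"claw":50},
    {"tx":0,"ty":0,"tz":-255,"turn":0,"claw":50},
  ],
)

```text
time_s: 7.82
eef_pos: [467.7, 51.4, 269.0]
eef_rot: [1.666, 2.661, 0.001]
ft_force: [-0.9, 0.3, -0.7]
finger_gap: 50.1
grip_force: 0.0
```

```bash
python3 -c "
from h import *
to([539.7,124.2,260],.452)"
```

```text
t 7.82 pos [467.7  51.4 269. ] head 0.452 gap 50.1 F [-0.9  0.3 -0.7] -> shift [34.  96.5  9.1] turn -0.0
```

Emit:
drive_tool(
  commands=[
    {"tx":10,"ty":28,"tz":0,"turn":0,"claw":50},
    {"tx":22,"ty":62,"tz":0,"turn":0,"claw":50},
    {"tx":32,"ty":90,"tz":0,"turn":0,"claw":50},
    {"tx":34,"ty":96.5,"tz":0,"turn":0,"claw":50},
    {"tx":34,"ty":96.5,"tz":10,"turn":0,"claw":50},
    {"tx":34,"ty":96.5,"tz":25,"turn":0,"claw":50},
    {"tx":34,"ty":96.5,"tz":40,"turn":0,"claw":50},
    {"tx":34,"ty":96.5,"tz":55,"turn":0,"claw":50},
    {"tx":34,"ty":96.5,"tz":67,"turn":0,"claw":50},
    {"tx":34,"ty":96.5,"tz":73,"turn":0,"claw":50},
    {"tx":34,"ty":96.5,"tz":73,"turn":0,"claw":50},
    {"tx":34,"ty":96.5,"tz":73,"turn":0,"claw":50},
  ],
)

```text
time_s: 8.82
eef_pos: [539.1, 123.9, 194.6]
eef_rot: [-1.667, -2.662, 0.001]
ft_force: [-1.4, -0.5, 0.5]
finger_gap: 50.0
grip_force: 0.0
```

```bash
python3 - <<'E'
from h import *
to([539.7,124.2,195],.452)
im=[]
for n in('top','scene'):
    d=snap(n,n+'4.png'); p=proj(d,[565,110,150]).astype(int); f=d['frame'][p[1]-25:p[1]+25,p[0]-25:p[0]+25]; im.append(cv2.resize(f,None,fx=8,fy=8,interpolation=cv2.INTER_CUBIC))
a=np.hstack(im);a=(255*(a/255.)**.6).astype('uint8')
cv2.imwrite('pics/crop7.png',a)
E
```

```text
t 8.82 pos [539.1 123.9 194.6] head 0.452 gap 50.0 F [-1.4 -0.5  0.5] -> shift [ 0.   0.7 -0.4] turn -0.0
```

View pics/crop7.png

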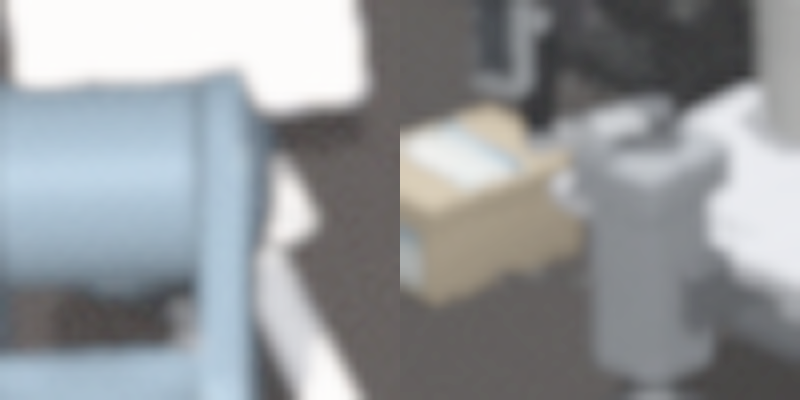

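The scene view shows the grip at (540,100) beside the finger at (510,60), inside the opening. I'll close on it.

Emit:
drive_tool(
  commands=[
    {"tx":0,"ty":0,"tz":0,"turn":0,"claw":30},
    {"tx":0,"ty":0,"tz":0,"turn":0,"claw":10},
    {"tx":0,"ty":0,"tz":0,"turn":0,"claw":5},
    {"tx":0,"ty":0,"tz":0,"turn":0,"claw":5},
    {"tx":0,"ty":0,"tz":0,"turn":0,"claw":5},
    {"tx":0,"ty":0,"tz":0,"turn":0,"claw":5},
    {"tx":0,"ty":0,"tz":0,"turn":0,"claw":5},
    {"tx":0,"ty":0,"tz":0,"turn":0,"claw":5},
  ],
  newtons=60,
)

```text
time_s: 9.58
eef_pos: [540.7, 124.6, 195.9]
eef_rot: [1.666, 2.661, 0.004]
ft_force: [4.1, 3.2, 2.0]
finger_gap: 13.5
grip_force: 58.6
```

```bash
cat >> h.py <<'E'
import json
def arc(axis,steps,r=50):
    "rows carrying the grip clockwise by the cumulative angles in steps"
    s=arm.state(); R=Ro.from_rotvec(s['eef_rot']).as_matrix(); p=s['eef_pos']; a=np.array(axis)
    th=np.arctan2(*(p[:2]-a)[::-1]); rad=np.linalg.norm(p[:2]-a)
    u=np.array([np.sin(th),-np.cos(th),0]); er=np.array([np.cos(th),np.sin(th),0])
    print('t',round(s['time_s'],2),'pos',p.round(1),'th',round(th,3),'rad',round(rad,1),'Ftan',round(-s['ft_force']@u,2),'Frad',round(-s['ft_force']@er,2),'Fz',round(s['ft_force'][2],1),'gap',round(s['finger_gap'],1))
    for b in steps:
        q=np.array([a[0]+r*np.cos(th-b),a[1]+r*np.sin(th-b),p[2]]); d=R.T@(q-p); print(round(b,2),d[:2].round(1))
E
python3 - <<'E'
from h import *
arc([588.5,112],np.r_[.05,.12,.2:1.81:.1])
E
```

```text
t 9.58 pos [540.7 124.6 195.9] th 2.884 rad 49.4 Ftan -4.09 Frad 3.11 Fz 2.0 gap 13.5
0.05 [2.2 1.3]
0.12 [4.7 3.8]
0.2 [7.2 6.8]
0.3 [10.1 10.9]
0.4 [12.6 15.3]
0.5 [14.5 19.9]
0.6 [16.1 24.6]
0.7 [17.1 29.5]
0.8 [17.7 34.5]
0.9 [17.7 39.5]
1.0 [17.3 44.4]
1.1 [16.3 49.3]
1.2 [14.9 54.1]
1.3 [13.  58.8]
1.4 [10.7 63.2]
1.5 [ 7.9 67.3]
1.6 [ 4.7 71.2]
1.7 [ 1.2 74.7]
1.8 [-2.7 77.9]
```

```bash
cat >> h.py <<'E'
import os
def crank(th0,steps,axis=(588.5,112),r=50,new=True):
    """rows from commanded clockwise angle th0 (world angle, decreasing); start command kept in cmd.json"""
    s=arm.state(); R=Ro.from_rotvec(np.array([-1.667,-2.662,0])).as_matrix(); a=np.array(axis)
    c=np.array(json.load(open('cmd.json')))
    rows=[]
    for b in steps:
        q=np.array([a[0]+r*np.cos(th0-b),a[1]+r*np.sin(th0-b),0]); d=R.T@(q-np.r_[c,0]); rows.append((round(b,2),*d[:2].round(1)))
    print(rows); json.dump([float(x) for x in q[:2]],open('cmd.json','w')); print('next th0',th0-steps[-1])
def feel(axis=(588.5,112)):
    s=arm.state(); p=s['eef_pos'];a=np.array(axis); th=np.arctan2(*(p[:2]-a)[::-1]); f=-s['ft_force']
    print('t',round(s['time_s'],2),'pos',p.round(1),'th',round(th,3),'rad',round(np.hypot(*(p[:2]-a)),1),'Ftan',round(f[0]*np.sin(th)-f[1]*np.cos(th),2),'Frad',round(f[0]*np.cos(th)+f[1]*np.sin(th),2),'Fz',round(-f[2],1),'v',np.abs(s['qvel']).max().round(2))
E
echo '[539.1,123.9]'>cmd.json
python3 - <<'E'
from h import *
crank(2.884,np.r_[.05,.12,.2:1.81:.1])
E
```

```text
[(np.float64(0.05), np.float64(2.2), np.float64(3.0)), (np.float64(0.12), np.float64(4.6), np.float64(5.5)), (np.float64(0.2), np.float64(7.2), np.float64(8.5)), (np.float64(0.3), np.float64(10.1), np.float64(12.6)), (np.float64(0.4), np.float64(12.5), np.float64(17.0)), (np.float64(0.5), np.float64(14.5), np.float64(21.6)), (np.float64(0.6), np.float64(16.0), np.float64(26.3)), (np.float64(0.7), np.float64(17.1), np.float64(31.2)), (np.float64(0.8), np.float64(17.6), np.float64(36.2)), (np.float64(0.9), np.float64(17.7), np.float64(41.2)), (np.float64(1.0), np.float64(17.2), np.float64(46.2)), (np.float64(1.1), np.float64(16.3), np.float64(51.1)), (np.float64(1.2), np.float64(14.9), np.float64(55.9)), (np.float64(1.3), np.float64(13.0), np.float64(60.5)), (np.float64(1.4), np.float64(10.6), np.float64(64.9)), (np.float64(1.5), np.float64(7.9), np.float64(69.1)), (np.float64(1.6), np.float64(4.7), np.float64(72.9)), (np.float64(1.7), np.float64(1.1), np.float64(76.4)), (np.float64(1.8), np.float64(-2.7), np.float64(79.6))]
next th0 1.0839999999999994
```

Emit:
drive_tool(
  commands=[
    {"tx":2.2,"ty":3,"tz":0,"turn":0,"claw":5},
    {"tx":4.6,"ty":5.5,"tz":0,"turn":0,"claw":5},
    {"tx":7.2,"ty":8.5,"tz":0,"turn":0,"claw":5},
    {"tx":10.1,"ty":12.6,"tz":0,"turn":0,"claw":5},
    {"tx":12.5,"ty":17,"tz":0,"turn":0,"claw":5},
    {"tx":14.5,"ty":21.6,"tz":0,"turn":0,"claw":5},
    {"tx":16,"ty":26.3,"tz":0,"turn":0,"claw":5},
    {"tx":17.1,"ty":31.2,"tz":0,"turn":0,"claw":5},
    {"tx":17.6,"ty":36.2,"tz":0,"turn":0,"claw":5},
    {"tx":17.7,"ty":41.2,"tz":0,"turn":0,"claw":5},
    {"tx":17.2,"ty":46.2,"tz":0,"turn":0,"claw":5},
    {"tx":16.3,"ty":51.1,"tz":0,"turn":0,"claw":5},
  ],
)

```text
time_s: 10.58
eef_pos: [576.2, 162.7, 195.8]
eef_rot: [-1.663, -2.658, 0.003]
ft_force: [-9.8, 4.4, 10.1]
finger_gap: 13.4
grip_force: 59.6
```

```bash
python3 -c "
from h import *
feel()"
```

```text
t 10.58 pos [576.2 162.7 195.8] th 1.809 rad 52.1 Ftan 8.46 Frad -6.56 Fz 10.1 v 0.15
```

```bash
echo '[577.9,160.9]'>cmd.json
python3 - <<'E'
from h import *
np.set_printoptions(legacy='1.25')
crank(1.784,np.r_[.06,.15:2.41:.125],axis=(589.5,114))
E
```

```text
[(0.06, 0.5, 4.7), (0.15, -1.0, 8.9), (0.28, -3.7, 14.5), (0.4, -7.1, 19.8), (0.53, -11.1, 24.5), (0.65, -15.7, 28.8), (0.78, -20.8, 32.4), (0.9, -26.3, 35.4), (1.03, -32.1, 37.6), (1.15, -38.2, 39.1), (1.28, -44.4, 39.9), (1.4, -50.6, 39.8), (1.52, -56.8, 39.0), (1.65, -62.9, 37.5), (1.78, -68.7, 35.1), (1.9, -74.1, 32.1), (2.03, -79.2, 28.4), (2.15, -83.7, 24.1), (2.28, -87.7, 19.3), (2.4, -91.1, 14.1)]
next th0 -0.6160000000000003
```

Emit:
drive_tool(
  commands=[
    {"tx":0.5,"ty":4.7,"tz":0,"turn":0,"claw":5},
    {"tx":-1,"ty":8.9,"tz":0,"turn":0,"claw":5},
    {"tx":-3.7,"ty":14.5,"tz":0,"turn":0,"claw":5},
    {"tx":-7.1,"ty":19.8,"tz":0,"turn":0,"claw":5},
    {"tx":-11.1,"ty":24.5,"tz":0,"turn":0,"claw":5},
    {"tx":-15.7,"ty":28.8,"tz":0,"turn":0,"claw":5},
    {"tx":-20.8,"ty":32.4,"tz":0,"turn":0,"claw":5},
    {"tx":-26.3,"ty":35.4,"tz":0,"turn":0,"claw":5},
    {"tx":-32.1,"ty":37.6,"tz":0,"turn":0,"claw":5},
    {"tx":-38.2,"ty":39.1,"tz":0,"turn":0,"claw":5},
  ],
)

```text
time_s: 11.42
eef_pos: [629.1, 145.8, 195.9]
eef_rot: [-1.664, -2.66, -0.001]
ft_force: [-4.8, 5.8, 7.6]
finger_gap: 13.3
grip_force: 59.3
```

```bash
python3 -c "
from h import *
feel((589.5,114))"
```

```text
t 11.42 pos [629.1 145.8 195.9] th 0.676 rad 50.8 Ftan 7.49 Frad 0.1 Fz 7.6 v 0.1
```

Emit:
drive_tool(
  commands=[
    {"tx":-6.2,"ty":0.8,"tz":0,"turn":0,"claw":5},
    {"tx":-12.4,"ty":0.7,"tz":0,"turn":0,"claw":5},
    {"tx":-18.6,"ty":-0.1,"tz":0,"turn":0,"claw":5},
    {"tx":-24.7,"ty":-1.6,"tz":0,"turn":0,"claw":5},
    {"tx":-30.5,"ty":-4,"tz":0,"turn":0,"claw":5},
    {"tx":-35.9,"ty":-7,"tz":0,"turn":0,"claw":5},
    {"tx":-41,"ty":-10.7,"tz":0,"turn":0,"claw":5},
    {"tx":-45.5,"ty":-15,"tz":0,"turn":0,"claw":5},
    {"tx":-49.5,"ty":-19.8,"tz":0,"turn":0,"claw":5},
    {"tx":-52.9,"ty":-25,"tz":0,"turn":0,"claw":5},
  ],
)

```text
time_s: 12.25
eef_pos: [631.7, 87.2, 195.9]
eef_rot: [1.666, 2.663, 0.007]
ft_force: [4.4, 6.0, 3.1]
finger_gap: 13.1
grip_force: 59.0
```

```bash
python3 -c "
from h import *
feel((589.5,114))"
```

```text
t 12.25 pos [631.7  87.2 195.9] th -0.566 rad 50.0 Ftan 7.39 Frad -0.51 Fz 3.1 v 0.13
```

```bash

python3 - <<'E'
from h import *
from scipy.optimize import least_squares as ls
np.set_printoptions(legacy='1.25')
P=np.array([[540.7,124.6],[576.2,162.7],[629.1,145.8],[631.7,87.2]])
for f in (lambda x:np.hypot(*(P-x[:2]).T)-50,lambda x:np.hypot(*(P-x[:2]).T)-x[2]): r=ls(f,[589,113,50]);print(r.x,r.fun)
a=np.array([589.5,114]);th=-.616;json.dump([float(a[0]+50*np.cos(th)),float(a[1]+50*np.sin(th))],open('cmd.json','w'))
crank(-.616,np.arange(.15,3.01,.15),axis=(589.3,113.7))
E
```

```text
[589.85065573 114.66395997  50.        ] [ 0.14490852 -0.06202303  0.09954106  0.05633539]
[589.82506626 114.59521128  50.08325553] [ 0.05024557 -0.08612432  0.07907356 -0.04319481]
[(0.15, -3.3, -7.1), (0.3, -5.3, -14.3), (0.45, -6.3, -21.8), (0.6, -6.1, -29.3), (0.75, -4.9, -36.6), (0.9, -2.5, -43.7), (1.05, 0.9, -50.4), (1.2, 5.3, -56.5), (1.35, 10.5, -61.9), (1.5, 16.5, -66.4), (1.65, 23.1, -70.0), (1.8, 30.1, -72.5), (1.95, 37.5, -74.0), (2.1, 44.9, -74.4), (2.25, 52.4, -73.6), (2.4, 59.7, -71.8), (2.55, 66.5, -68.8), (2.7, 72.9, -64.9), (2.85, 78.7, -60.1), (3.0, 83.6, -54.5)]
next th0 -3.616
```

The circle through the grip positions puts the axis at (589.8,114.6) with 0.1 mm residuals. The plate is therefore about 3 mm off. The crank stays where it is left, so I'll let go and correct the plate now, while the foot is still clear.

Emit:
drive_tool(
  commands=[
    {"tx":0,"ty":0,"tz":0,"turn":0,"claw":30},
    {"tx":0,"ty":0,"tz":0,"turn":0,"claw":45},
    {"tx":0,"ty":0,"tz":0,"turn":0,"claw":50},
    {"tx":0,"ty":0,"tz":-10,"turn":0,"claw":50},
    {"tx":0,"ty":0,"tz":-30,"turn":0,"claw":50},
    {"tx":0,"ty":0,"tz":-55,"turn":0,"claw":50},
    {"tx":0,"ty":0,"tz":-75,"turn":0,"claw":50},
    {"tx":4,"ty":-16,"tz":-75,"turn":0,"claw":50},
    {"tx":12,"ty":-48,"tz":-75,"turn":0,"claw":50},
    {"tx":21,"ty":-84,"tz":-75,"turn":0,"claw":50},
    {"tx":30,"ty":-120,"tz":-75,"turn":0,"claw":50},
    {"tx":38,"ty":-150,"tz":-75,"turn":0,"claw":50},
    {"tx":41,"ty":-161.2,"tz":-75,"turn":0,"claw":50},
    {"tx":41,"ty":-161.2,"tz":-75,"turn":0,"claw":50},
    {"tx":41,"ty":-161.2,"tz":-75,"turn":0,"claw":50},
    {"tx":41,"ty":-161.2,"tz":-75,"turn":0,"claw":50},
  ],
)

```text
time_s: 13.58
eef_pos: [468.6, 51.9, 270.5]
eef_rot: [1.667, 2.662, 0.001]
ft_force: [0.4, -0.3, -0.1]
finger_gap: 50.1
grip_force: 0.0
```

```bash
python3 - <<'E'
from h import *
to([467.4,51.6,12.8],.452)
E
```

```text
t 13.58 pos [468.6  51.9 270.5] head 0.452 gap 50.1 F [ 0.4 -0.3 -0.1] -> shift [  0.4  -1.4 257.7] turn -0.0
```

Emit:
drive_tool(
  commands=[
    {"tx":0.4,"ty":-1.4,"tz":30,"turn":0,"claw":50},
    {"tx":0.4,"ty":-1.4,"tz":65,"turn":0,"claw":50},
    {"tx":0.4,"ty":-1.4,"tz":100,"turn":0,"claw":50},
    {"tx":0.4,"ty":-1.4,"tz":135,"turn":0,"claw":50},
    {"tx":0.4,"ty":-1.4,"tz":170,"turn":0,"claw":50},
    {"tx":0.4,"ty":-1.4,"tz":200,"turn":0,"claw":50},
    {"tx":0.4,"ty":-1.4,"tz":225,"turn":0,"claw":50},
    {"tx":0.4,"ty":-1.4,"tz":245,"turn":0,"claw":50},
    {"tx":0.4,"ty":-1.4,"tz":255,"turn":0,"claw":50},
    {"tx":0.4,"ty":-1.4,"tz":257,"turn":0,"claw":50},
    {"tx":0.4,"ty":-1.4,"tz":257,"turn":0,"claw":30},
    {"tx":0.4,"ty":-1.4,"tz":257,"turn":0,"claw":10},
    {"tx":0.4,"ty":-1.4,"tz":257,"turn":0,"claw":5},
    {"tx":0.4,"ty":-1.4,"tz":257,"turn":0,"claw":5},
    {"tx":0.4,"ty":-1.4,"tz":257,"turn":0,"claw":5},
    {"tx":0.4,"ty":-1.4,"tz":257,"turn":0,"claw":5},
    {"tx":0.4,"ty":-1.4,"tz":257,"turn":0,"claw":5},
    {"tx":0.4,"ty":-1.4,"tz":257,"turn":0,"claw":5},
  ],
  newtons=50,
)

```text
time_s: 15.08
eef_pos: [468.0, 51.4, 14.6]
eef_rot: [1.665, 2.66, 0.002]
ft_force: [-2.0, -0.2, 6.4]
finger_gap: 12.4
grip_force: 51.3
```

```bash
python3 - <<'E'
from h import *
to([468.7,55,12.8],.452)
E
```

```text
t 15.08 pos [468.   51.4  14.6] head 0.452 gap 12.4 F [-2.  -0.2  6.4] -> shift [2.9 2.2 1.8] turn 0.0
```

Emit:
drive_tool(
  commands=[
    {"tx":1,"ty":1,"tz":0,"turn":0,"claw":5},
    {"tx":2,"ty":2,"tz":0,"turn":0,"claw":5},
    {"tx":2.8,"ty":2.7,"tz":0,"turn":0,"claw":5},
    {"tx":2.8,"ty":2.7,"tz":0,"turn":0,"claw":5},
    {"tx":2.8,"ty":2.7,"tz":0,"turn":0,"claw":5},
    {"tx":2.8,"ty":2.7,"tz":0,"turn":0,"claw":5},
  ],
)

```text
time_s: 15.58
eef_pos: [468.8, 54.1, 14.6]
eef_rot: [1.666, 2.66, -0.002]
ft_force: [-2.9, -5.7, 8.1]
finger_gap: 12.4
grip_force: 51.5
```

```bash
python3 - <<'E'
from h import *
to([468.7,55,12.8],.452)
E
```

```text
t 15.58 pos [468.8  54.1  14.6] head 0.452 gap 12.4 F [-2.9 -5.7  8.1] -> shift [0.8 0.3 1.8] turn 0.0
```

Emit:
drive_tool(
  commands=[
    {"tx":1,"ty":0.6,"tz":0,"turn":0,"claw":5},
    {"tx":1,"ty":0.6,"tz":0,"turn":0,"claw":5},
    {"tx":0,"ty":0,"tz":0,"turn":0,"claw":20},
    {"tx":0,"ty":0,"tz":0,"turn":0,"claw":40},
    {"tx":0,"ty":0,"tz":0,"turn":0,"claw":50},
    {"tx":0,"ty":0,"tz":0,"turn":0,"claw":50},
    {"tx":0,"ty":0,"tz":-10,"turn":0,"claw":50},
    {"tx":0,"ty":0,"tz":-35,"turn":0,"claw":50},
    {"tx":0,"ty":0,"tz":-70,"turn":0,"claw":50},
    {"tx":0,"ty":0,"tz":-105,"turn":0,"claw":50},
    {"tx":0,"ty":0,"tz":-140,"turn":0,"claw":50},
    {"tx":0,"ty":0,"tz":-175,"turn":0,"claw":50},
    {"tx":0,"ty":0,"tz":-210,"turn":0,"claw":50},
    {"tx":0,"ty":0,"tz":-240,"turn":0,"claw":50},
    {"tx":0,"ty":0,"tz":-256,"turn":0,"claw":50},
    {"tx":0,"ty":0,"tz":-256,"turn":0,"claw":50},
    {"tx":0,"ty":0,"tz":-256,"turn":0,"claw":50},
  ],
)

```text
time_s: 17.0
eef_pos: [467.8, 55.4, 270.0]
eef_rot: [1.666, 2.661, 0.002]
ft_force: [-0.4, -0.0, -0.6]
finger_gap: 50.2
grip_force: 0.0
```

```bash
python3 - <<'E'
from h import *
to([631.4,87.2,270],.452)
im=[]
for n in('top','scene'):
    d=snap(n,n+'5.png'); p=proj(d,[570,100,60]).astype(int); f=d['frame'][p[1]-25:p[1]+25,p[0]-25:p[0]+25]; im.append(cv2.resize(f,None,fx=8,fy=8,interpolation=cv2.INTER_CUBIC))
    for z in (16,30): print(n,z,(proj(d,[589.8,114.6,z])-(p-25))*8+4)
    print([((proj(d,[589.8+48*np.cos(.452+a),114.6+48*np.sin(.452+a),16])-(p-25))*8+4).round() for a in np.pi/4+np.arange(4)*np.pi/2], (proj(d,[631.4,87.2,234])-(p-25))*8+4)
a=np.hstack(im);a=(255*(a/255.)**.7).astype('uint8')
cv2.imwrite('pics/crop8.png',a)
E
```

```text
t 17.0 pos [467.8  55.4 270. ] head 0.452 gap 50.2 F [-0.4 -0.  -0.6] -> shift [-42.9 161.    0.3] turn 0.0
top 16 [184.87567659 180.16401815]
top 30 [182.68408399 176.77173023]
[array([ 94., 151.]), array([155., 271.]), array([276., 210.]), array([215.,  89.])] [207.17909171  27.14471701]
scene 16 [221.93499745 267.95784796]
scene 30 [221.68528056 239.02259907]
[array([181., 216.]), array([115., 290.]), array([265., 322.]), array([327., 246.])] [ 343.48012052 -220.54747603]
```

View pics/crop8.png

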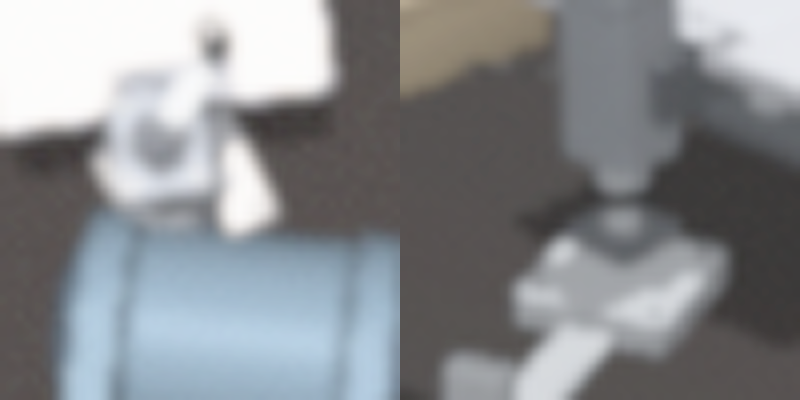

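The view shows the plate centred under the foot: its corners at (729,247) and (515,290) match the prediction for the axis, and the foot is still just clear. The crank stayed put, with its grip at (213,30) in the top crop. I'll go back to the grip.

Emit:
drive_tool(
  commands=[
    {"tx":-8,"ty":30,"tz":0,"turn":0,"claw":50},
    {"tx":-17,"ty":64,"tz":0,"turn":0,"claw":50},
    {"tx":-27,"ty":101,"tz":0,"turn":0,"claw":50},
    {"tx":-37,"ty":139,"tz":0,"turn":0,"claw":50},
    {"tx":-42.5,"ty":159,"tz":0,"turn":0,"claw":50},
    {"tx":-43,"ty":161,"tz":0,"turn":0,"claw":50},
    {"tx":-43,"ty":161,"tz":10,"turn":0,"claw":50},
    {"tx":-43,"ty":161,"tz":25,"turn":0,"claw":50},
    {"tx":-43,"ty":161,"tz":42,"turn":0,"claw":50},
    {"tx":-43,"ty":161,"tz":58,"turn":0,"claw":50},
    {"tx":-43,"ty":161,"tz":70,"turn":0,"claw":50},
    {"tx":-43,"ty":161,"tz":75,"turn":0,"claw":50},
    {"tx":-43,"ty":161,"tz":75,"turn":0,"claw":50},
    {"tx":-43,"ty":161,"tz":75,"turn":0,"claw":30},
    {"tx":-43,"ty":161,"tz":75,"turn":0,"claw":10},
    {"tx":-43,"ty":161,"tz":75,"turn":0,"claw":5},
    {"tx":-43,"ty":161,"tz":75,"turn":0,"claw":5},
    {"tx":-43,"ty":161,"tz":75,"turn":0,"claw":5},
    {"tx":-43,"ty":161,"tz":75,"turn":0,"claw":5},
    {"tx":-43,"ty":161,"tz":75,"turn":0,"claw":5},
  ],
  newtons=60,
)

```text
time_s: 18.77
eef_pos: [631.6, 86.7, 195.4]
eef_rot: [1.666, 2.662, 0.0]
ft_force: [-3.4, -1.3, 5.3]
finger_gap: 13.8
grip_force: 58.8
```

```bash
python3 - <<'E'
from h import *
np.set_printoptions(legacy='1.25')
feel((589.8,114.6))
json.dump([631.4,87.2],open('cmd.json','w'))
crank(-.58,np.arange(.12,2.41,.12),axis=(589.8,114.6))
crank(-.58-2.4,np.arange(.12,2.41,.12),axis=(589.8,114.6))
E
```

```text
t 18.77 pos [631.6  86.7 195.4] th -0.588 rad 50.3 Ftan -3.01 Frad 2.13 Fz 5.3 v 0.0
[(0.12, -2.9, -5.1), (0.24, -5.0, -10.7), (0.36, -6.4, -16.6), (0.48, -7.1, -22.5), (0.6, -7.1, -28.5), (0.72, -6.4, -34.5), (0.84, -4.9, -40.3), (0.96, -2.8, -45.9), (1.08, -0.0, -51.2), (1.2, 3.3, -56.2), (1.32, 7.3, -60.7), (1.44, 11.8, -64.7), (1.56, 16.7, -68.1), (1.68, 22.0, -70.9), (1.8, 27.6, -73.1), (1.92, 33.4, -74.6), (2.04, 39.3, -75.3), (2.16, 45.3, -75.4), (2.28, 51.3, -74.7), (2.4, 57.1, -73.4)]
next th0 -2.98
[(0.12, 5.6, 2.1), (0.24, 11.0, 4.8), (0.36, 16.0, 8.1), (0.48, 20.5, 12.0), (0.6, 24.6, 16.4), (0.72, 28.0, 21.3), (0.84, 30.9, 26.6), (0.96, 33.1, 32.2), (1.08, 34.7, 37.9), (1.2, 35.5, 43.9), (1.32, 35.7, 49.9), (1.44, 35.1, 55.8), (1.56, 33.8, 61.7), (1.68, 31.8, 67.4), (1.8, 29.1, 72.7), (1.92, 25.8, 77.7), (2.04, 22.0, 82.3), (2.16, 17.6, 86.4), (2.28, 12.7, 90.0), (2.4, 7.5, 92.9)]
next th0 -5.38
```

Emit:
drive_tool(
  commands=[
    {"tx":-2.9,"ty":-5.1,"tz":0,"turn":0,"claw":5},
    {"tx":-5,"ty":-10.7,"tz":0,"turn":0,"claw":5},
    {"tx":-6.4,"ty":-16.6,"tz":0,"turn":0,"claw":5},
    {"tx":-7.1,"ty":-22.5,"tz":0,"turn":0,"claw":5},
    {"tx":-7.1,"ty":-28.5,"tz":0,"turn":0,"claw":5},
    {"tx":-6.4,"ty":-34.5,"tz":0,"turn":0,"claw":5},
    {"tx":-4.9,"ty":-40.3,"tz":0,"turn":0,"claw":5},
    {"tx":-2.8,"ty":-45.9,"tz":0,"turn":0,"claw":5},
    {"tx":0,"ty":-51.2,"tz":0,"turn":0,"claw":5},
    {"tx":3.3,"ty":-56.2,"tz":0,"turn":0,"claw":5},
  ],
)

```text
time_s: 19.6
eef_pos: [582.0, 65.3, 195.5]
eef_rot: [1.664, 2.656, 0.008]
ft_force: [8.1, 1.0, -0.4]
finger_gap: 13.2
grip_force: 58.5
```

```bash
python3 -c "
from h import *
feel((589.8,114.6))"
```

```text
t 19.6 pos [582.   65.3 195.5] th -1.727 rad 49.9 Ftan 7.85 Frad 2.24 Fz -0.4 v 0.18
```

Emit:
drive_tool(
  commands=[
    {"tx":4,"ty":-4.5,"tz":0,"turn":0,"claw":5},
    {"tx":8.5,"ty":-8.5,"tz":0,"turn":0,"claw":5},
    {"tx":13.4,"ty":-11.9,"tz":0,"turn":0,"claw":5},
    {"tx":18.7,"ty":-14.7,"tz":0,"turn":0,"claw":5},
    {"tx":24.3,"ty":-16.9,"tz":0,"turn":0,"claw":5},
    {"tx":30.1,"ty":-18.4,"tz":0,"turn":0,"claw":5},
    {"tx":36,"ty":-19.1,"tz":0,"turn":0,"claw":5},
    {"tx":42,"ty":-19.2,"tz":0,"turn":0,"claw":5},
    {"tx":48,"ty":-18.5,"tz":0,"turn":0,"claw":5},
    {"tx":53.8,"ty":-17.2,"tz":0,"turn":0,"claw":5},
  ],
)

```text
time_s: 20.43
eef_pos: [541.2, 104.2, 195.4]
eef_rot: [1.665, 2.658, -0.004]
ft_force: [-1.6, -7.6, 5.6]
finger_gap: 13.3
grip_force: 59.1
```

```bash
python3 -c "
from h import *
feel((589.8,114.6))"
```

```text
t 20.43 pos [541.2 104.2 195.4] th -2.93 rad 49.7 Ftan 7.05 Frad -3.14 Fz 5.6 v 0.13
```

Emit:
drive_tool(
  commands=[
    {"tx":5.6,"ty":2.1,"tz":0,"turn":0,"claw":5},
    {"tx":11,"ty":4.8,"tz":0,"turn":0,"claw":5},
    {"tx":16,"ty":8.1,"tz":0,"turn":0,"claw":5},
    {"tx":20.5,"ty":12,"tz":0,"turn":0,"claw":5},
    {"tx":24.6,"ty":16.4,"tz":0,"turn":0,"claw":5},
    {"tx":28,"ty":21.3,"tz":0,"turn":0,"claw":5},
    {"tx":30.9,"ty":26.6,"tz":0,"turn":0,"claw":5},
    {"tx":33.1,"ty":32.2,"tz":0,"turn":0,"claw":5},
  ],
)

```text
time_s: 21.1
eef_pos: [554.3, 149.7, 195.4]
eef_rot: [-1.667, -2.663, 0.004]
ft_force: [-8.4, -3.6, 8.6]
finger_gap: 13.2
grip_force: 59.5
```

```bash
python3 -c "
from h import *
feel((589.8,114.6))"
```

```text
t 21.1 pos [554.3 149.7 195.4] th 2.363 rad 49.9 Ftan 8.51 Frad -3.47 Fz 8.6 v 0.16
```

Emit:
drive_tool(
  commands=[
    {"tx":1.6,"ty":5.7,"tz":0,"turn":0,"claw":5},
    {"tx":2.4,"ty":11.7,"tz":0,"turn":0,"claw":5},
    {"tx":2.6,"ty":17.7,"tz":0,"turn":0,"claw":5},
    {"tx":2,"ty":23.6,"tz":0,"turn":0,"claw":5},
    {"tx":0.7,"ty":29.5,"tz":0,"turn":0,"claw":5},
    {"tx":-1.3,"ty":35.2,"tz":0,"turn":0,"claw":5},
  ],
)

```text
time_s: 21.6
eef_pos: [586.5, 164.7, 195.3]
eef_rot: [-1.666, -2.662, 0.001]
ft_force: [-8.0, -0.1, 8.3]
finger_gap: 13.2
grip_force: 59.5
```

```bash
python3 -c "
from h import *
feel((589.8,114.6))"
```

```text
t 21.6 pos [586.5 164.7 195.3] th 1.637 rad 50.2 Ftan 7.99 Frad -0.4 Fz 8.3 v 0.18
```

Emit:
drive_tool(
  commands=[
    {"tx":-2.7,"ty":5.3,"tz":0,"turn":0,"claw":5},
    {"tx":-6,"ty":10.3,"tz":0,"turn":0,"claw":5},
    {"tx":-9.8,"ty":14.9,"tz":0,"turn":0,"claw":5},
  ],
)

```text
time_s: 21.85
eef_pos: [604.1, 162.8, 195.3]
eef_rot: [-1.665, -2.661, -0.0]
ft_force: [-7.0, 0.7, 8.8]
finger_gap: 13.1
grip_force: 59.5
```

```bash
python3 -c "
from h import *
feel((589.8,114.6))"
```

```text
t 21.85 pos [604.1 162.8 195.3] th 1.282 rad 50.3 Ftan 6.93 Frad 1.37 Fz 8.8 v 0.17
```

Emit:
drive_tool(
  commands=[
    {"tx":-4.4,"ty":4.1,"tz":0,"turn":0,"claw":5},
    {"tx":-9.3,"ty":7.7,"tz":0,"turn":0,"claw":5},
    {"tx":-14.5,"ty":10.6,"tz":0,"turn":0,"claw":5},
  ],
)

```text
time_s: 22.1
eef_pos: [620.0, 154.9, 195.3]
eef_rot: [-1.665, -2.661, -0.002]
ft_force: [-7.1, 2.6, 7.6]
finger_gap: 13.6
grip_force: 59.4
```

```bash
python3 -c "
from h import *
np.set_printoptions(legacy='1.25')
feel((589.8,114.6))
crank(-5.38,np.arange(.12,2.41,.12),axis=(589.8,114.6))
crank(-7.78,np.arange(.12,2.41,.12),axis=(589.8,114.6))"
```

```text
t 22.1 pos [620.  154.9 195.3] th 0.927 rad 50.4 Ftan 7.21 Frad 2.2 Fz 7.6 v 0.12
[(0.12, -5.5, 2.3), (0.24, -11.3, 3.9), (0.36, -17.2, 4.8), (0.48, -23.2, 5.0), (0.6, -29.2, 4.5), (0.72, -35.1, 3.2), (0.84, -40.8, 1.3), (0.96, -46.2, -1.3), (1.08, -51.2, -4.6), (1.2, -55.8, -8.4), (1.32, -60.0, -12.7), (1.44, -63.6, -17.5), (1.56, -66.6, -22.7), (1.68, -68.9, -28.2), (1.8, -70.6, -34.0), (1.92, -71.5, -39.9), (2.04, -71.8, -45.9), (2.16, -71.3, -51.9), (2.28, -70.2, -57.7), (2.4, -68.3, -63.4)]
next th0 -7.779999999999999
[(0.12, 2.5, -5.4), (0.24, 5.7, -10.5), (0.36, 9.5, -15.2), (0.48, 13.8, -19.4), (0.6, 18.5, -23.0), (0.72, 23.7, -26.1), (0.84, 29.2, -28.5), (0.96, 34.9, -30.2), (1.08, 40.8, -31.2), (1.2, 46.8, -31.6), (1.32, 52.8, -31.2), (1.44, 58.7, -30.0), (1.56, 64.4, -28.2), (1.68, 69.9, -25.7), (1.8, 75.0, -22.6), (1.92, 79.7, -18.9), (2.04, 83.9, -14.7), (2.16, 87.6, -9.9), (2.28, 90.7, -4.8), (2.4, 93.2, 0.7)]
next th0 -10.18
```

Emit:
drive_tool(
  commands=[
    {"tx":-5.5,"ty":2.3,"tz":0,"turn":0,"claw":5},
    {"tx":-11.3,"ty":3.9,"tz":0,"turn":0,"claw":5},
    {"tx":-17.2,"ty":4.8,"tz":0,"turn":0,"claw":5},
    {"tx":-23.2,"ty":5,"tz":0,"turn":0,"claw":5},
  ],
)

```text
time_s: 22.43
eef_pos: [635.0, 137.0, 195.4]
eef_rot: [-1.665, -2.661, -0.005]
ft_force: [-5.0, 5.3, 7.1]
finger_gap: 13.0
grip_force: 59.3
```

```bash
python3 -c "
from h import *
feel((589.8,114.6))"
```

```text
t 22.43 pos [635.  137.  195.4] th 0.46 rad 50.4 Ftan 6.96 Frad 2.14 Fz 7.1 v 0.1
```

Emit:
drive_tool(
  commands=[
    {"tx":-6,"ty":-0.5,"tz":0,"turn":0,"claw":5},
    {"tx":-11.9,"ty":-1.8,"tz":0,"turn":0,"claw":5},
    {"tx":-17.6,"ty":-3.7,"tz":0,"turn":0,"claw":5},
    {"tx":-23,"ty":-6.3,"tz":0,"turn":0,"claw":5},
  ],
)

```text
time_s: 22.77
eef_pos: [640.2, 113.9, 195.4]
eef_rot: [-1.666, -2.663, -0.009]
ft_force: [-1.1, 7.8, 5.0]
finger_gap: 13.4
grip_force: 59.1
```

```bash
python3 -c "
from h import *
feel((589.8,114.6))"
```

```text
t 22.77 pos [640.2 113.9 195.4] th -0.014 rad 50.4 Ftan 7.8 Frad 1.17 Fz 5.0 v 0.11
```

Emit:
drive_tool(
  commands=[
    {"tx":-5,"ty":-3.3,"tz":0,"turn":0,"claw":5},
    {"tx":-9.6,"ty":-7.1,"tz":0,"turn":0,"claw":5},
    {"tx":-13.8,"ty":-11.4,"tz":0,"turn":0,"claw":5},
  ],
)

```text
time_s: 23.02
eef_pos: [636.8, 96.6, 195.5]
eef_rot: [1.666, 2.662, 0.012]
ft_force: [2.3, 9.2, 2.6]
finger_gap: 13.5
grip_force: 59.0
```

```bash
python3 -c "
from h import *
feel((589.8,114.6))"
```

```text
t 23.02 pos [636.8  96.6 195.5] th -0.365 rad 50.3 Ftan 9.41 Frad 1.11 Fz 2.6 v 0.11
```

Emit:
drive_tool(
  commands=[
    {"tx":-3.6,"ty":-4.8,"tz":0,"turn":0,"claw":5},
    {"tx":-6.6,"ty":-10,"tz":0,"turn":0,"claw":5},
    {"tx":-8.9,"ty":-15.5,"tz":0,"turn":0,"claw":5},
  ],
)

```text
time_s: 23.27
eef_pos: [627.7, 81.6, 195.5]
eef_rot: [1.665, 2.66, 0.014]
ft_force: [7.3, 8.2, 1.3]
finger_gap: 13.5
grip_force: 58.8
```

```bash
python3 -c "
from h import *
feel((589.8,114.6))"
```

```text
t 23.27 pos [627.7  81.6 195.5] th -0.716 rad 50.2 Ftan 10.99 Frad -0.13 Fz 1.3 v 0.15
```

The load is rising at about 4.5 N per rad: 7.8, 9.4, then 11.0 N, against a free-running value of about 7.5. One more small nudge.

Emit:
drive_tool(
  commands=[
    {"tx":-1.6,"ty":-5.2,"tz":0,"turn":0,"claw":5},
  ],
)

```text
time_s: 23.35
eef_pos: [623.9, 77.8, 195.5]
eef_rot: [1.664, 2.659, 0.014]
ft_force: [7.0, 8.0, 0.5]
finger_gap: 13.1
grip_force: 58.8
```

```bash
python3 -c "
from h import *
feel((589.8,114.6))"
```

```text
t 23.35 pos [623.9  77.8 195.5] th -0.823 rad 50.2 Ftan 10.6 Frad 1.14 Fz 0.5 v 0.14
```

Emit:
drive_tool(
  commands=[
    {"tx":0,"ty":0,"tz":0,"turn":0,"claw":5},
    {"tx":0,"ty":0,"tz":0,"turn":0,"claw":5},
    {"tx":0,"ty":0,"tz":0,"turn":0,"claw":5},
  ],
)

```text
time_s: 23.6
eef_pos: [623.4, 77.4, 195.5]
eef_rot: [1.665, 2.66, 0.011]
ft_force: [4.7, 5.6, 3.1]
finger_gap: 13.1
grip_force: 58.9
```

```bash
python3 -c "
from h import *
feel((589.8,114.6))"
```

```text
t 23.6 pos [623.4  77.4 195.5] th -0.836 rad 50.2 Ftan 7.25 Frad 0.95 Fz 3.1 v 0.0
```

The load is about 1.5 times the free value: the onset was near th = 0, the crank is 0.83 rad past it at 4.7 N per rad, so about 11.4 N. I'll ease off, let go and retreat.

Emit:
drive_tool(
  commands=[
    {"tx":0.6,"ty":2,"tz":0,"turn":0,"claw":5},
    {"tx":0.6,"ty":2,"tz":0,"turn":0,"claw":30},
    {"tx":0.6,"ty":2,"tz":0,"turn":0,"claw":45},
    {"tx":0.6,"ty":2,"tz":0,"turn":0,"claw":50},
    {"tx":0.6,"ty":2,"tz":0,"turn":0,"claw":50},
    {"tx":0.6,"ty":2,"tz":-10,"turn":0,"claw":50},
    {"tx":0.6,"ty":2,"tz":-30,"turn":0,"claw":50},
    {"tx":0.6,"ty":2,"tz":-55,"turn":0,"claw":50},
    {"tx":0.6,"ty":2,"tz":-85,"turn":0,"claw":50},
    {"tx":0.6,"ty":-20,"tz":-100,"turn":0,"claw":50},
    {"tx":0,"ty":-55,"tz":-100,"turn":0,"claw":50},
    {"tx":0,"ty":-90,"tz":-100,"turn":0,"claw":50},
    {"tx":0,"ty":-125,"tz":-100,"turn":0,"claw":50},
    {"tx":-20,"ty":-155,"tz":-100,"turn":0,"claw":50},
    {"tx":-50,"ty":-170,"tz":-100,"turn":0,"claw":50},
    {"tx":-85,"ty":-170,"tz":-100,"turn":0,"claw":50},
    {"tx":-120,"ty":-170,"tz":-100,"turn":0,"claw":50},
    {"tx":-140,"ty":-170,"tz":-100,"turn":0,"claw":50},
    {"tx":-140,"ty":-170,"tz":-100,"turn":0,"claw":50},
    {"tx":-140,"ty":-170,"tz":-100,"turn":0,"claw":50},
  ],
)

```text
time_s: 25.27
eef_pos: [529.5, -125.4, 294.2]
eef_rot: [-1.669, -2.661, -0.0]
ft_force: [-0.5, 0.2, -0.4]
finger_gap: 49.8
grip_force: 0.0
```

```bash
python3 - <<'E'
from h import *
feel((589.8,114.6)); print(arm.state()['ft_force'])
im=[]
for n in('top','scene'):
    d=snap(n,n+'6.png'); p=proj(d,[580,100,90]).astype(int); f=d['frame'][p[1]-30:p[1]+30,p[0]-25:p[0]+25]; im.append(cv2.resize(f,None,fx=8,fy=8,interpolation=cv2.INTER_CUBIC)); print(n,p-[25,30],(proj(d,[623.4,77.4,234])-(p-[25,30]))*8+4,(proj(d,[589.8,114.6,16])-(p-[25,30]))*8+4)
a=np.hstack(im);a=(255*(a/255.)**.7).astype('uint8')
cv2.imwrite('pics/crop9.png',a)
E
```

```text
t 25.27 pos [ 529.5 -125.4  294.2] th -1.817 rad 247.4 Ftan -0.58 Frad 0.07 Fz -0.4 v 0.03
[-0.54205396  0.21141038 -0.43147998]
top [196 150] [237.47469997 108.45537864] [192.87567659 244.16401815]
scene [218 155] [329.27226111 -88.12841653] [205.93499745 387.95784796]
```

View pics/crop9.png

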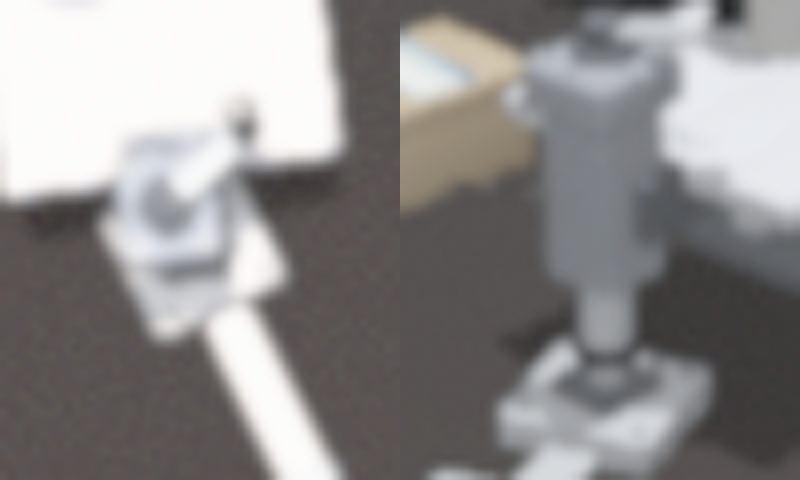

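The foot stands on the middle of the plate, at about (607,383), with the plate centre at (606,388). The crank stayed where I left it and the gripper is clear. Handing in.

```bash
python3 -c "
from workcell import arm
print(arm.hand_in())"
```

```text
the job is handed in; nothing more can be done
None
```

Handed in at about 25 s: the steel plate is centred under the foot to within about 2 mm as measured, the crank is wound to an estimated 1.5 times its free-running load (last moving readings 11.0 and 10.6 N against about 7.5 N free), and the grip is released with the arm clear; I did not check the bystanders with a final full picture.

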